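# Loosen the magnifier's lock wheel and swing the lens over the specimen

### The job

The swing arm of the bench magnifier is clamped by the knurled lock wheel on top of its pillar. With a fingertip against the rim, roll the wheel anticlockwise (seen from above) by two full turns from where it stands, to within about an eighth of a turn, and only then push the arm round with a fingertip until the lens is centred over the round specimen on the slide; leave the wheel two turns loose, and do not lift or shove any of the loose things about.

Things in the scene. Friction and masses are not known exactly. Their poses are not given: they have to be found in the camera images.
- lock_wheel (a joint): angle of the knurled lock wheel (rad), growing anticlockwise seen from above (loosening); at the start it is clamped, between 0 and 0.15. It turns on the pillar against a light steady friction of about 0.06 N m, stays where it is left, does not rise, and has no stop at two turns (a stop only at 20.5).
- wheel_centre (a point): centre of the knurled lock wheel, on the upright pillar axis and half-way up its rim. The wheel is an aluminium disc, 96 mm across over its 40 upright ribs (1.5 mm deep) and 20 mm thick, lying level with nothing above it but a 3 mm boss; its underside is 100 mm above the table, 18 mm above the top of the lens arm. The round base of the stand below is 170 mm across and 22 mm high.
- wheel_line (a point): outer part of the single dark radial line (26 mm long, 4 mm wide, not raised to speak of) on the top face of the lock wheel, 40 mm from the axis; it turns with the wheel and shows its angle
- lens_arm (a joint): angle of the lens arm about the same upright axis as the wheel (rad), growing anticlockwise seen from above; starts between 0 and 0.35, free range -0.15 to 1.9. It stays where it is left; friction about 0.15 N m.
- lens (a point): centre of the lens at the arm's end, 160 mm from the pillar axis and 74 mm above the table. The lens ring is 64 mm across outside and 16 mm high; between wheel and ring the arm is a straight level steel bar 14 mm wide, 16 mm high (66 to 82 mm above the table), bare from 48 to 128 mm from the axis.
- specimen (a point): the round pale specimen (14 mm across) at the middle of a glass slide on a low black stage 58 x 70 mm; this point is on its top, 28 mm above the table and 160 mm from the pillar axis. It lies 0.45 to 1.35 rad anticlockwise of the lens at the start; the stage is fixed.
- eyepiece: black eyepiece standing upright, 34 mm across, 50 mm tall; loose, not to be disturbed; origin at the middle of its underside
- slide_box: open wooden box of glass slides, 85 x 95 x 34 mm; loose, not to be disturbed; origin at the middle of its underside
- objective: small steel objective lens standing upright, 28 mm across, 38 mm tall; loose, not to be disturbed; origin at the middle of its underside
- carton: small pale carton, 45 x 80 x 22 mm; loose, not to be disturbed; origin at the middle of its underside
- oil_bottle: small amber bottle, 32 mm across, 55 mm tall; loose, not to be disturbed; origin at the middle of its underside
- screwdriver: screwdriver lying flat, 150 mm long, about 30 mm high at most; loose, not to be disturbed; origin at the middle of its underside
- dish: shallow glass dish, 90 mm across, 15 mm tall; loose, not to be disturbed; origin at the middle of its underside
Mind the look-alikes: they are no part of the job. Leave any pink or yellow look-alike of the part that bears specimen alone.

How it is judged (in metres and radians):
On the way, in this order (a step that is already met when the one before it is completed fails the run):
1. the lock wheel has been turned two full turns anticlockwise (value of joint lock_wheel between 11.7 and 13.7 rad), for 0.2 s.
2. the lens has been swung over the specimen (horizontal distance between lens and specimen below 0.012 m), for 0.2 s.
At the end, for the whole second after the job is handed in: the lock wheel stands between 11.7 and 13.7 rad (two turns, about an eighth of a turn either way), the lens centre is within 12 mm, seen from above, of the specimen's centre, and wheel and arm are at rest (all of step 1 and horizontal distance between lens and specimen below 0.012 m and velocity of joint lock_wheel between -0.05 and 0.05 rad/s and velocity of joint lens_arm between -0.05 and 0.05 rad/s); the robot touches nothing.
It fails at once if the lens arm was moved (lens by more than 15 mm) while still clamped, before two turns (value of joint lock_wheel below 11.7 rad and distance of lens from where it was at the start of the episode above 0.015 m).
It fails at once if a loose thing shoved or lifted (more than 25 mm) (distance of any of eyepiece, slide_box, objective, carton, oil_bottle, screwdriver, dish from where it was at the start of the episode above 0.025 m).
It also fails if it takes over 72 s, if anything falls off the work surface, if the arm or the gripper's body presses on something with over 40 N, if the wrist force passes 120 N, or if a joint passes its speed limit or range.

### The arm

A 6-joint arm with a two-finger parallel gripper is mounted at the origin on the work surface. World frame = base frame: x ahead of the robot, y to its left, z up, the work surface at z = 0. Lengths are in m, angles in degrees, forces in N, time in s.
With the tool pointing down it reaches from about 0.3 to 0.75 m from the base axis. Payload 8.5 kg.
Tool frame: the origin (TCP) lies at the very end of the fingers, on their centre line; the grasp point (between the pads) lies grasp_offset behind it (grasp_offset is the distance from the TCP to the grasp point, in m); x points along the fingers, z is the direction in which the jaws open and shut, and the axes are right-handed (so a half turn about x gives the same grasp; the last joint's range is limited). The gripper opens to 85 mm and grips with 20 to 120 N. Pads are 22 mm wide; open, the fingers measure 114 mm over their backs; the gripper's body (76 mm by 85 mm) begins 54 mm behind the grasp point. The pads swing forward as they close: fully open they stand 13 mm farther back than shut.
Start: joints at [50.919, 21.807, 74.336, -0, 83.858, -12.336], TCP at [0.248, 0.491, 0.231] pointing down, gripper open.
Joint ranges: [-178.18, 178.18], [-50.72, 133.34], [12.68, 142.11], [-81.47, 261.47], [9.98, 163.14], [-165.26, 165.26]. Speed limits (degrees/s): [136.94, 136.94, 180, 180, 180, 180].

### API

Orientations are given as a 3x3 rotation matrix whose columns are the frame's x, y, z axes.
In Python, from rig import observe, get_image, close_job, recognise, grasp_offset gives the robot as it stands.
- The arm moves only by the tool drive_tool, never from a script. Its argument "targets" is a list that holds one entry, the list of rows, each a list of 7 numbers: the shift along the tool's x, y, z in units of 50 mm (1.0 is 50 mm), then the turn, a rotation vector about the tool's x, y, z in rad, then the opening, from -1 (shut) to 1 (fully open), so that 0 is half open. A call has 1 to 5 rows; each row shifts and turns the commanded pose from where the row before left it, along the tool's axes as they then stand; what a row does not reach is not made up. A row lasts 1/10 s, in which the tool goes at most 50 mm and 8.59 degrees, less where a joint would pass 70% of its speed; a pose out of reach is approached as far as the arm can. A call is refused whole if a number of a shift passes 1 or a number of a turn 0.15, either way. A call with a gripper value outside its range is refused whole. The fingers move at their own pace and stop on an object; "force" is the grip in N (left out, the last holds). Time passes only in rows, so rows that do not move let the fingers close. It gives the time, the measured TCP pose, the force and the opening at its end, in the units of the state.
- observe(): the state, without advancing time (a new reading comes with each control period).
- get_image(name): name is "side" or "top" or "wrist"; returns a dict with "image" (420x560x3 uint8, red, green, blue), "fx", "fy", "cx", "cy" (pixels), "rvec" (rotation vector, rad) and "tvec" (3), from world to camera coordinates, as OpenCV has them. Camera axes: x right, y down, z forward; pixel columns grow to the right and rows downward; lengths in m; the calibration is good to about 2 mm. The wrist camera is an equidistant fisheye: a pixel r from the principal point sees the ray r / f radians off the axis. A picture is of the moment at which its call begins. There is no depth.
- close_job(): hands the job in, once; it reports no verdict.
Trained networks look in a picture, given as the dict that the camera call returned (one of the last four; its "shot" number tells which), for a name from the list of things; names that differ only in an ending like _2 or _b are one class to them, and where a whole thing is asked for, a point or a joint stands for the part that bears it (a point fixed in the world has none). Each returns a list of dicts, best first, with "p" (0 to 1); they miss things now and then, are a little off and sometimes report something else, mostly with a low value. They report only what shows in the picture. A call takes as long as a camera call. They do not tell look-alikes from the thing itself.
- recognise(label, picture): "at" ([column, row] as shares, 0 to 1, of the picture: columns of its width, rows of its height, amid what is visible of it).
The state is a dict: "time_s": time; "q": joint angles; "qvel": joint speeds; "joint_efforts": joint torques, N m; "position": TCP position; "tool_rot": TCP orientation; "ft_force": force on the tool from outside, world axes, zero at the start; "wrist_torque": the same for the moment, N m; "grip_width": finger opening in m.
Only numpy, scipy, OpenCV 4.12 (cv2) and the standard library are available. Lean on these libraries where they do the work, as an engineer would, in place of code of your own. Each camera call takes 0.05 s, during which the arm holds its last target.

## Working session

There is one attempt and no reset: what is moved stays moved. The work goes in short steps, Python scripts to look and compute and a tool call to move; the robot and the scene stay as the last step left them, time stands still between calls to the robot, and variables do not carry over. Pictures are saved under pics/ and viewed, and the job is handed in when it is done.

Besides the shell and the picture viewer there is one more tool, called after "Call:" by a JSON object that holds its "fn" and its "kwargs". drive_tool: Moves the arm, as the interface text tells. Its arguments: {"type":"object","properties":{"targets":{"type":"array"},"force":{"type":"number"}},"required":["targets"]}

```bash
ls; mkdir -p pics
python3 - <<'E'
from rig import observe,get_image,recognise,grasp_offset
import cv2
print(observe(),grasp_offset)
for n in ("top","side"):
    p=get_image(n); cv2.imwrite(f"pics/{n}0.png",p["image"][:,:,::-1])
    print(n,p["fx"],p["fy"],p["cx"],p["cy"],p["rvec"],p["tvec"],p["shot"])
    for l in ["wheel_centre","wheel_line","lens","specimen","eyepiece","slide_box","objective","carton","oil_bottle","screwdriver","dish"]:
        r=recognise(l,p)
        print(l,[(round(d["p"],2),round(d["at"][0]*560),round(d["at"][1]*420)) for d in r])
print(observe()["time_s"])
E
```

```text
pics
{'time_s': 0.0, 'q': array([ 5.09203554e+01,  2.18418015e+01,  7.43848325e+01,  3.86246857e-04,
        8.38573139e+01, -1.23375250e+01]), 'qvel': array([-0.08198366, -0.02031134,  0.18201672, -0.00340887,  0.02442478,
        0.0220851 ]), 'joint_efforts': array([-6.08803930e-04, -4.48460591e+01, -2.31276262e+01, -3.14521913e-04,
        4.94460168e-03,  2.45828949e-05]), 'position': array([0.24731622, 0.49093585, 0.23070371]), 'tool_rot': array([[-9.28843324e-04, -8.93040365e-01,  4.49975603e-01],
       [-1.13313920e-03,  4.49976448e-01,  8.93039704e-01],
       [-9.99998927e-01,  3.19608974e-04, -1.42989666e-03]]), 'ft_force': array([-0.71103131,  0.48362179,  1.00060368]), 'wrist_torque': array([ 0.04004288, -0.0198059 ,  0.02115533]), 'grip_width': 0.08580292692729435} 0.0187
top 417.58632722320897 417.58632722320897 286.0988906022078 210.24088804121064 [ 2.17042009 -2.20274005  0.00629502] [0.12719055 0.43980843 1.01758229] 1
wheel_centre [(0.58, 300, 174)]
wheel_line [(0.61, 226, 205), (0.59, 299, 173)]
lens [(0.92, 366, 167), (0.62, 427, 193), (0.56, 298, 173)]
specimen
[... 204 characters left out ...]
0.56, 245, 115)]
oil_bottle [(0.76, 408, 125)]
screwdriver [(0.68, 428, 193)]
dish [(0.75, 163, 120)]
side 523.0095711321161 523.0095711321161 278.86437612315206 209.60072922100244 [ 2.15864235 -0.30294427  0.17841395] [-0.41783014  0.21624497  1.10820627] 2
wheel_centre [(0.75, 302, 213)]
wheel_line [(0.96, 303, 212), (0.33, 394, 301)]
lens [(0.57, 330, 254)]
specimen [(0.9, 227, 218), (0.81, 245, 342), (0.79, 365, 246), (0.75, 261, 295), (0.59, 262, 209)]
eyepiece []
slide_box [(0.7, 343, 204)]
objective []
carton [(0.67, 264, 207)]
oil_bottle [(0.83, 396, 304), (0.39, 366, 246), (0.37, 305, 210)]
screwdriver [(0.7, 330, 341), (0.68, 302, 207)]
dish [(0.87, 315, 167), (0.36, 255, 238)]
1.2
```

View pics/top0.png

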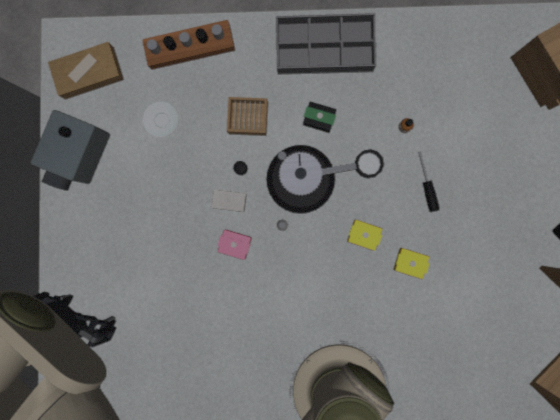

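View pics/side0.png

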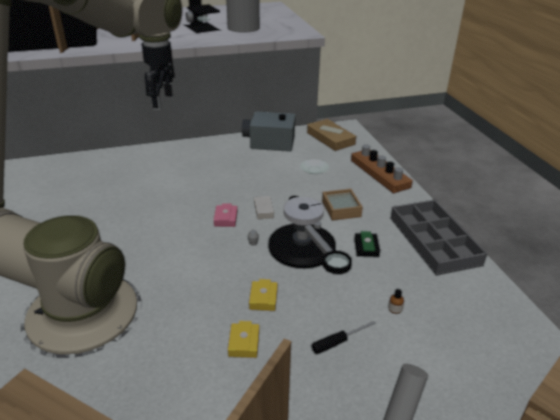

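The top view shows the wheel at about (300,173) and the lens ring at (369,163). There are four stage look-alikes: black with a green slide at (319,116), pink at (235,242), and yellow at (365,235) and (413,264). The black one fits the description, so I'll confirm it in an enlarged crop.

```bash
cat > h.py <<'E'
import numpy as np, cv2
from rig import *
def ray(p,uv):
    K=np.array([[p["fx"],0,p["cx"]],[0,p["fy"],p["cy"]],[0,0,1]])
    R=cv2.Rodrigues(np.array(p["rvec"],float))[0]; t=np.array(p["tvec"],float)
    d=R.T@np.linalg.inv(K)@np.array([uv[0],uv[1],1.]); return -R.T@t,d
def atz(p,uv,z):
    o,d=ray(p,uv); return o+d*(z-o[2])/d[2]
def proj(p,X):
    K=np.array([[p["fx"],0,p["cx"]],[0,p["fy"],p["cy"]],[0,0,1]])
    return cv2.projectPoints(np.array(X,float).reshape(-1,3),np.array(p["rvec"],float),np.array(p["tvec"],float),K,None)[0].reshape(-1,2)
def crop(p,box,s,name):
    a,b,c,d=box; im=p["image"][b:d,a:c,::-1]; cv2.imwrite("pics/"+name,cv2.resize(im,None,fx=s,fy=s,interpolation=cv2.INTER_CUBIC))
E
python3 - <<'E'
from h import *
p=get_image("top"); crop(p,(220,95,400,245),4,"topcrop.png")
q=get_image("side"); crop(q,(230,170,400,290),4,"sidecrop.png")
for n,uv,z in [("wheel",(300,173),.12),("lens",(369,163),.082),("spec",(319.5,116),.028),("eyep",(238,169),.05),("obj",(281,225),.038),("carton",(229,201),.022),("box",(247,115),.034),("bottle",(407,125),.055),("base",(301,179),.022)]:
    print(n,atz(p,uv,z).round(4))
print("side wheel",atz(q,(303,209),.12).round(4))
print(observe()["time_s"])
E
```

```text
wheel [0.5191 0.0854 0.12  ]
lens [ 0.544  -0.0726  0.082 ]
spec [0.6692 0.0356 0.028 ]
eyep [0.5403 0.2327 0.05  ]
obj [0.4054 0.1325 0.038 ]
carton [0.466  0.2597 0.022 ]
box [0.674  0.2118 0.034 ]
bottle [ 0.636  -0.1678  0.055 ]
base [0.5168 0.0829 0.022 ]
side wheel [0.5153 0.0767 0.12  ]
1.3
```

View pics/topcrop.png

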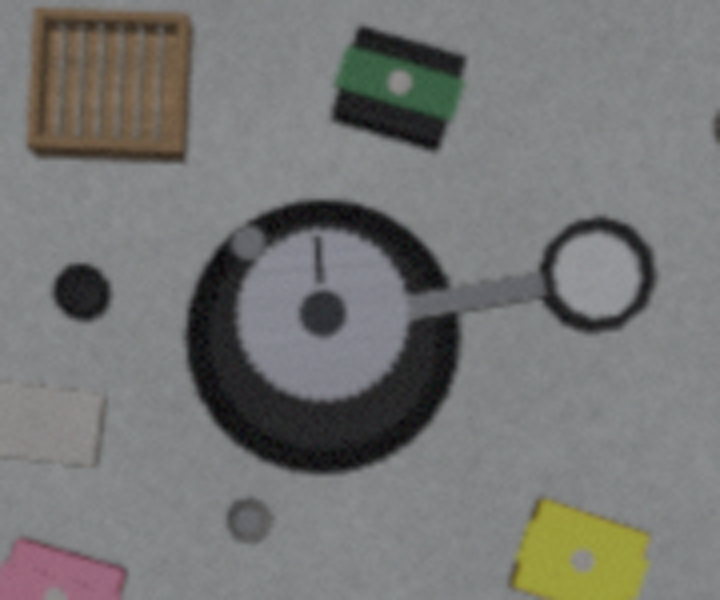

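View pics/sidecrop.png

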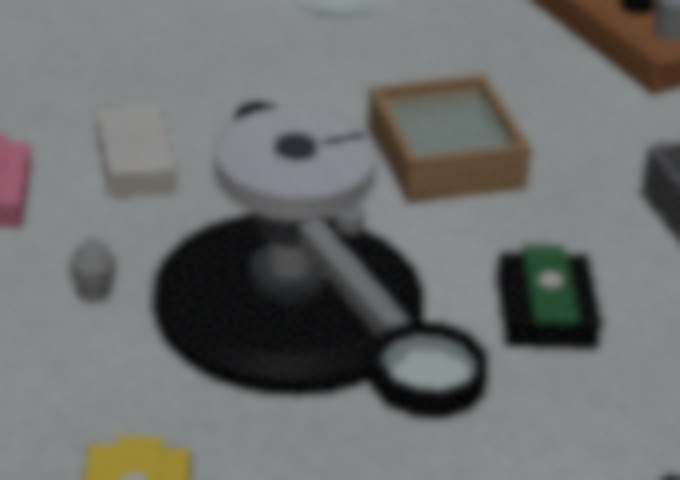

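The crop confirms that the fixed black stage, with the green slide and pale specimen, is at about (319.5,116). It lies about 158 mm from the wheel axis and anticlockwise of the lens. The pink and yellow stages are the look-alikes. Next I'll refine the geometry from both cameras and work out what the grey knob near the wheel is.

```bash
cat >> h.py <<'E'
def tri(p,a,q,b):
    o1,d1=ray(p,a);o2,d2=ray(q,b);d1/=np.linalg.norm(d1);d2/=np.linalg.norm(d2)
    s=np.linalg.lstsq(np.c_[d1,-d2],o2-o1,rcond=None)[0]
    A=o1+d1*s[0];B=o2+d2*s[1]; return (A+B)/2,np.linalg.norm(A-B)
E
python3 - <<'E'
from h import *
p=get_image("top"); q=get_image("side")
T=lambda u,v:(220+(u+.5)/4-.5,95+(v+.5)/4-.5)
S=lambda u,v:(230+(u+.5)/4-.5,170+(v+.5)/4-.5)
for n,a,b,z in [("boss",T(323,313),S(296,146),.123),("lens",T(598,274),S(429,362),.082),("spec",T(400,82),S(551,279),.028),("knob",T(248,243),S(350,222),.1),("lineout",T(317,238),S(366,133),.12),("linein",T(320,281),S(322,143),.12)]:
    X,e=tri(p,a,q,b); print(n,"tri",X.round(4),round(e,4),"top",atz(p,a,z).round(4),"side",atz(q,b,z).round(4))
E
```

```text
boss tri [0.5192 0.0845 0.1223] 0.0003 top [0.519  0.0846 0.123 ] side [0.519  0.0835 0.123 ]
lens tri [ 0.5441 -0.0733  0.0795] 0.0001 top [ 0.5437 -0.0729  0.082 ] side [ 0.5429 -0.076   0.082 ]
spec tri [0.6712 0.0352 0.029 ] 0.0004 top [0.6713 0.0352 0.028 ] side [0.6721 0.0364 0.028 ]
knob tri [0.5752 0.1293 0.0243] 0.0002 top [0.5624 0.1262 0.1   ] side [0.5359 0.0332 0.1   ]
lineout tri [0.5622 0.0868 0.1222] 0.0034 top [0.561  0.0872 0.12  ] side [0.5653 0.0898 0.12  ]
linein tri [0.5366 0.0861 0.1204] 0.0008 top [0.5371 0.0859 0.12  ] side [0.5364 0.0866 0.12  ]
```

Both cameras agree:

| Item | Measured | Check |
|---|---|---|
| Wheel axis | (0.519, 0.0845) | boss height 0.122 m, against 0.123 m given |
| Lens radius | 0.160 m, at -81° | matches 160 mm |
| Specimen radius | 0.160 m, at -17.9° | matches 160 mm; 63° to swing |
| Wheel line | about 3° | – |
| Grey knob | about 24 mm high, on the stand base | below the finger's path |

Now I'll shut the gripper and approach.

Call:
{"fn": "drive_tool", "kwargs": {"targets": [[[0, -0.85, -0.384, 0, 0, 0, -1], [0, -0.85, -0.384, 0, 0, 0, -1], [0, -0.85, -0.384, 0, 0, 0, -1], [0, -0.85, -0.384, 0, 0, 0, -1], [0, -0.85, -0.384, 0, 0, 0, -1]]], "force": 40}}

```text
time_s: 1.9
position: [0.395, 0.3082, 0.2315]
tool_rot: [[0.0, -0.893, 0.45], [0.0, 0.45, 0.893], [-1.0, -0.0, 0.0]]
ft_force: [-0.0, 0.2, -0.8]
grip_width: 0.0122
```

Call:
{"fn": "drive_tool", "kwargs": {"targets": [[[0, -0.85, -0.384, 0, 0, 0, -1], [0, -0.85, -0.384, 0, 0, 0, -1], [0, -0.85, -0.384, 0, 0, 0, -1], [0, -0.85, -0.384, 0, 0, 0, -1], [0, -0.85, -0.384, 0, 0, 0, -1]]]}}

```text
time_s: 2.4
position: [0.5416, 0.1267, 0.2314]
tool_rot: [[0.0, -0.893, 0.45], [0.0, 0.45, 0.893], [-1.0, -0.0, 0.0]]
ft_force: [0.9, 0.5, 0.4]
grip_width: 0.0
```

Call:
{"fn": "drive_tool", "kwargs": {"targets": [[[0, -0.85, -0.384, 0, 0, 0, -1], [0, -0.85, -0.384, 0, 0, 0, -1], [0, 0, 0, 0.144, 0, 0, -1], [0, 0, 0, 0.144, 0, 0, -1], [0, 0, 0, 0.144, 0, 0, -1]]]}}

```text
time_s: 2.9
position: [0.5994, 0.0554, 0.2311]
tool_rot: [[-0.0, -0.617, 0.787], [0.0, 0.787, 0.617], [-1.0, 0.0, -0.0]]
ft_force: [0.2, 0.9, 0.0]
grip_width: 0.0001
```

Call:
{"fn": "drive_tool", "kwargs": {"targets": [[[0, 0, 0, 0.144, 0, 0, -1], [0, 0, 0, 0.144, 0, 0, -1], [0, 0, 0, 0.144, 0, 0, -1], [0, 0, 0, 0.144, 0, 0, -1], [0, 0, 0, 0.144, 0, 0, -1]]]}}

```text
time_s: 3.4
position: [0.5993, 0.0559, 0.2313]
tool_rot: [[-0.0, 0.054, 0.999], [0.0, 0.999, -0.054], [-1.0, 0.0, -0.0]]
ft_force: [0.3, 0.7, 0.3]
grip_width: 0.0004
```

Call:
{"fn": "drive_tool", "kwargs": {"targets": [[[0, 0, 0, 0.144, 0, 0, -1], [0, 0, 0, 0.144, 0, 0, -1], [0, 0, 0, 0.144, 0, 0, -1], [0, 0, 0, 0.144, 0, 0, -1], [0, 0, 0, 0.144, 0, 0, -1]]]}}

```text
time_s: 3.9
position: [0.5993, 0.0559, 0.2313]
tool_rot: [[-0.0, 0.699, 0.715], [0.0, 0.715, -0.699], [-1.0, -0.0, -0.0]]
ft_force: [-0.3, -0.3, -0.3]
grip_width: 0.0001
```

Call:
{"fn": "drive_tool", "kwargs": {"targets": [[[0, 0, 0, 0.144, 0, 0, -1], [0, 0, 0, 0.144, 0, 0, -1], [0, 0, 0, 0.144, 0, 0, -1], [0, 0, 0, 0.144, 0, 0, -1], [0, 0, 0, 0.144, 0, 0, -1]]]}}

```text
time_s: 4.4
position: [0.5993, 0.0559, 0.2313]
tool_rot: [[-0.0, 0.997, 0.077], [-0.0, 0.077, -0.997], [-1.0, -0.0, -0.0]]
ft_force: [0.5, -0.0, 0.4]
grip_width: -0.0002
```

Call:
{"fn": "drive_tool", "kwargs": {"targets": [[[0, 0, 0, 0.144, 0, 0, -1], [0, 0, 0, 0.144, 0, 0, -1], [0, 0, 0, 0.144, 0, 0, -1], [0, 0, 0, 0, 0, 0, -1]]]}}

```text
time_s: 4.8
position: [0.5992, 0.0559, 0.2313]
tool_rot: [[-0.0, 0.939, -0.343], [-0.0, -0.343, -0.939], [-1.0, -0.0, 0.0]]
ft_force: [-0.2, -0.1, -0.1]
grip_width: 0.0
```

Call:
{"fn": "drive_tool", "kwargs": {"targets": [[[0.85, 0, 0, 0, 0, 0, -1], [0.85, 0, 0, 0, 0, 0, -1], [0.85, 0, 0, 0, 0, 0, -1], [0, -0.4, 0, 0, 0, 0, -1], [0, 0, 0, 0, 0, 0, -1]]]}}

```text
time_s: 5.3
position: [0.5786, 0.0634, 0.1026]
tool_rot: [[-0.004, 0.941, -0.338], [0.001, -0.338, -0.941], [-1.0, -0.004, 0.001]]
ft_force: [1.1, 0.2, 0.9]
grip_width: -0.0001
```

Call:
{"fn": "drive_tool", "kwargs": {"targets": [[[0, -0.04, 0, 0, 0, 0, -1], [0, -0.04, 0, 0, 0, 0, -1], [0, 0, 0, 0, 0, 0, -1]]]}}

```text
time_s: 5.6
position: [0.5772, 0.064, 0.1046]
tool_rot: [[0.002, 0.94, -0.341], [-0.0, -0.341, -0.94], [-1.0, 0.002, -0.0]]
ft_force: [-0.3, 0.5, -0.8]
grip_width: -0.0001
```

Call:
{"fn": "drive_tool", "kwargs": {"targets": [[[0, -0.02, 0, 0, 0, 0, -1], [0, 0, 0, 0, 0, 0, -1]]]}}

```text
time_s: 5.8
position: [0.5759, 0.0644, 0.104]
tool_rot: [[0.0, 0.94, -0.342], [-0.0, -0.342, -0.94], [-1.0, 0.0, -0.0]]
ft_force: [0.3, -0.2, -0.7]
grip_width: -0.0001
```

Call:
{"fn": "drive_tool", "kwargs": {"targets": [[[0, -0.02, 0, 0, 0, 0, -1], [0, 0, 0, 0, 0, 0, -1]]]}}

```text
time_s: 6.0
position: [0.5748, 0.0648, 0.1038]
tool_rot: [[-0.0, 0.94, -0.342], [0.0, -0.342, -0.94], [-1.0, -0.0, -0.0]]
ft_force: [0.4, -1.2, 0.1]
grip_width: -0.0
```

Run:
```python
from h import *
q=get_image("side"); crop(q,(230,130,400,260),4,"s1.png")
w=get_image("wrist"); cv2.imwrite("pics/w1.png",w["image"][:,:,::-1])
print(observe())
```

```text
{'time_s': 6.1, 'q': array([-5.29073455e+00,  3.14122620e+01,  8.06364719e+01, -2.11364640e-03,
        6.79494063e+01,  1.04714226e+02]), 'qvel': array([ 0.0077095 ,  0.15047862, -0.02156617, -0.03332947, -0.02528558,
       -0.13606203]), 'joint_efforts': array([ 1.32796745e-02, -5.00841916e+01, -1.96094549e+01,  6.71783073e-04,
        1.82614145e-03, -4.92366471e-04]), 'position': array([0.5748399 , 0.06476137, 0.10382655]), 'tool_rot': array([[ 2.91678789e-05,  9.39667740e-01, -3.42088493e-01],
       [-3.70390364e-05, -3.42088492e-01, -9.39667740e-01],
       [-9.99999999e-01,  4.00787430e-05,  2.48263919e-05]]), 'ft_force': array([ 0.08829418, -0.66895825,  0.16655307]), 'wrist_torque': array([-0.0346971 , -0.02293029, -0.0087188 ]), 'grip_width': 5.56312934973821e-05}
```

View pics/s1.png

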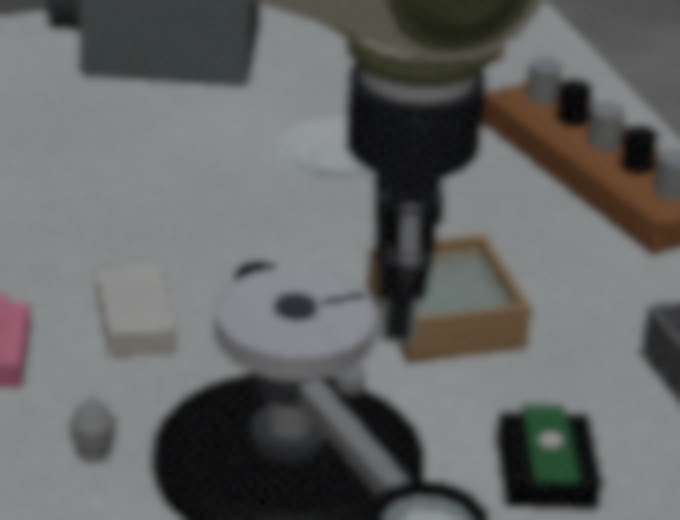

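View pics/w1.png

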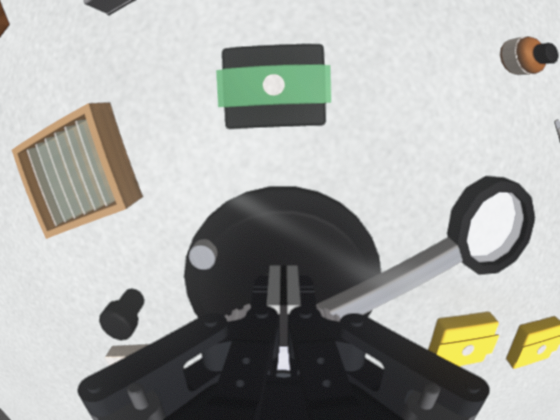

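The side view shows the fingertip just at the rim (about 2 mm off, crop x 380) at rim height, and the wrist view agrees. The measured radius is 59.2 mm with no force yet, so I'll keep pressing in.

Call:
{"fn": "drive_tool", "kwargs": {"targets": [[[0, -0.02, 0, 0, 0, 0, -1], [0, 0, 0, 0, 0, 0, -1]]]}}

```text
time_s: 6.3
position: [0.5738, 0.0652, 0.1038]
tool_rot: [[-0.0, 0.94, -0.342], [0.0, -0.342, -0.94], [-1.0, -0.0, 0.0]]
ft_force: [0.2, -0.2, 0.1]
grip_width: -0.0001
```

Call:
{"fn": "drive_tool", "kwargs": {"targets": [[[0, -0.02, 0, 0, 0, 0, -1], [0, 0, 0, 0, 0, 0, -1]]]}}

```text
time_s: 6.5
position: [0.5734, 0.0653, 0.1039]
tool_rot: [[0.001, 0.94, -0.342], [-0.0, -0.342, -0.94], [-1.0, 0.001, -0.0]]
ft_force: [2.7, -1.4, -1.4]
grip_width: 0.0004
```

Contact is at R≈57.7 mm and the stiffness is soft, about 5 N/mm. I'll press 1.5 mm further and start rolling, with 0.14 rad per row: z = -0.157, y = -0.011, turn = -0.14.

Call:
{"fn": "drive_tool", "kwargs": {"targets": [[[0, -0.03, 0, 0, 0, 0, -1], [0, 0, 0, 0, 0, 0, -1]]]}}

```text
time_s: 6.7
position: [0.5733, 0.0653, 0.104]
tool_rot: [[0.005, 0.94, -0.342], [-0.001, -0.342, -0.94], [-1.0, 0.005, -0.001]]
ft_force: [9.7, -2.4, -4.9]
grip_width: 0.0002
```

Call:
{"fn": "drive_tool", "kwargs": {"targets": [[[0, -0.011, -0.157, -0.14, 0, 0, -1], [0, -0.011, -0.157, -0.14, 0, 0, -1], [0, -0.011, -0.157, -0.14, 0, 0, -1]]]}}

```text
time_s: 7.0
position: [0.5771, 0.089, 0.1041]
tool_rot: [[0.006, 0.997, 0.076], [-0.0, 0.076, -0.997], [-1.0, 0.006, 0.001]]
ft_force: [10.6, -1.3, -4.4]
grip_width: -0.0
```

```bash
cat >> h.py <<'E'
def st():
    o=observe(); W=np.array([.519,.0845]); d=o["position"][:2]-W; y=o["tool_rot"][:2,1]
    f=o["ft_force"][:2]; r=d/np.linalg.norm(d); t=np.array([-r[1],r[0]])
    print("t",o["time_s"],"R",np.linalg.norm(d).round(4),"phi",np.degrees(np.arctan2(d[1],d[0])).round(1),"yaw_y",np.degrees(np.arctan2(y[1],y[0])).round(1),"Fr",(f@r).round(1),"Ft",(f@t).round(1),"z",o["position"][2].round(4),"q6",o["q"][5].round(1),"q",o["q"].round(0))
E
python3 - <<'E'
from h import *
st()
q=get_image("side"); crop(q,(230,130,400,260),4,"s2.png")
E
```

```text
t 7.0 R 0.0583 phi 4.4 yaw_y 4.3 Fr 10.5 Ft -2.1 z 0.1041 q6 82.8 q [-3. 32. 80. -0. 68. 83.]
```

View pics/s2.png

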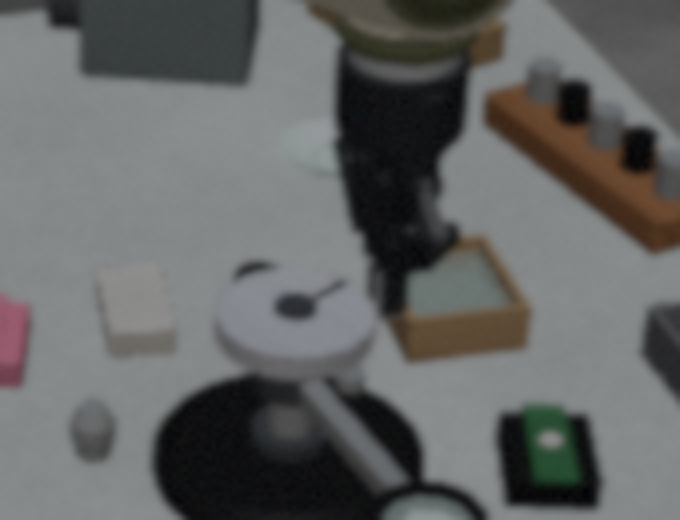

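The line has moved about 25° anticlockwise, from crop (366,293) to (345,282), so the wheel follows at about 10 N. I'll keep rolling.

Call:
{"fn": "drive_tool", "kwargs": {"targets": [[[0, -0.011, -0.157, -0.14, 0, 0, -1], [0, -0.011, -0.157, -0.14, 0, 0, -1], [0, -0.011, -0.157, -0.14, 0, 0, -1], [0, -0.011, -0.157, -0.14, 0, 0, -1], [0, -0.011, -0.157, -0.14, 0, 0, -1]]]}}

```text
time_s: 7.55
position: [0.5614, 0.1261, 0.1041]
tool_rot: [[0.007, 0.713, 0.701], [0.003, 0.701, -0.714], [-1.0, 0.007, 0.002]]
ft_force: [12.1, 9.1, -5.8]
grip_width: 0.0001
```

Call:
{"fn": "drive_tool", "kwargs": {"targets": [[[0, -0.011, -0.157, -0.14, 0, 0, -1], [0, -0.011, -0.157, -0.14, 0, 0, -1], [0, -0.011, -0.157, -0.14, 0, 0, -1]]]}}

```text
time_s: 7.85
position: [0.5409, 0.1403, 0.1041]
tool_rot: [[0.005, 0.366, 0.931], [0.005, 0.931, -0.366], [-1.0, 0.007, 0.002]]
ft_force: [6.4, 14.6, -4.3]
grip_width: -0.0001
```

Run:
```python
from h import *
st()
```

```text
t 7.85 R 0.06 phi 68.6 yaw_y 68.6 Fr 15.9 Ft -0.6 z 0.1041 q6 23.6 q [ 2. 30. 84.  0. 66. 24.]
```

Call:
{"fn": "drive_tool", "kwargs": {"targets": [[[0, -0.006, -0.158, -0.14, 0, 0, -1], [0, -0.006, -0.158, -0.14, 0, 0, -1], [0, -0.011, -0.158, -0.14, 0, 0, -1], [0, -0.011, -0.158, -0.14, 0, 0, -1], [0, -0.011, -0.158, -0.14, 0, 0, -1]]]}}

```text
time_s: 8.35
position: [0.4996, 0.1417, 0.1039]
tool_rot: [[-0.002, -0.32, 0.947], [0.005, 0.947, 0.32], [-1.0, 0.005, 0.0]]
ft_force: [-3.0, 12.4, 2.3]
grip_width: 0.0002
```

Call:
{"fn": "drive_tool", "kwargs": {"targets": [[[0, -0.011, -0.158, -0.14, 0, 0, -1], [0, -0.011, -0.158, -0.14, 0, 0, -1], [0, -0.011, -0.158, -0.14, 0, 0, -1], [0, -0.011, -0.158, -0.14, 0, 0, -1], [0, -0.011, -0.158, -0.14, 0, 0, -1]]]}}

```text
time_s: 8.85
position: [0.4679, 0.1163, 0.1037]
tool_rot: [[-0.005, -0.855, 0.518], [0.002, 0.518, 0.855], [-1.0, 0.005, -0.001]]
ft_force: [-7.9, 5.4, 5.0]
grip_width: -0.0
```

Run:
```python
from h import *
st()
```

```text
t 8.85 R 0.0602 phi 148.1 yaw_y 148.8 Fr 9.6 Ft -0.5 z 0.1037 q6 -59.1 q [ -0.  23.  96.   0.  61. -59.]
```

Run:
```python
from h import *
q=get_image("side"); crop(q,(230,130,400,260),4,"s3.png")
```

```text
(no output)
```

View pics/s3.png

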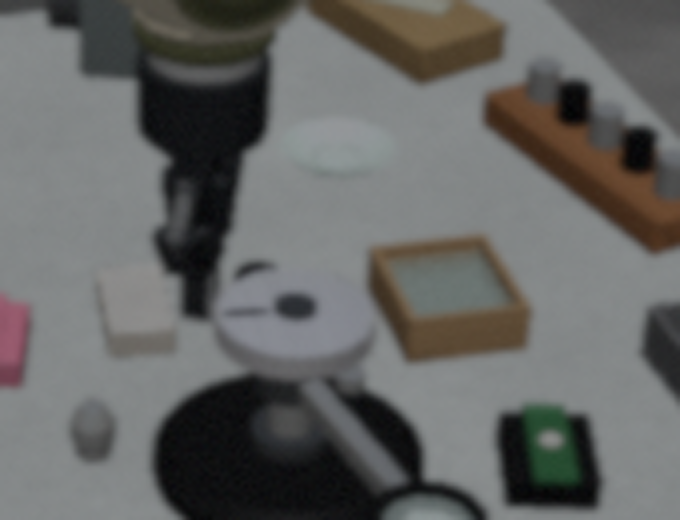

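```bash
cat >> h.py <<'E'
def lang(q,uv,W=(.519,.084)):
    X=atz(q,uv,.12); d=X[:2]-np.array(W); print("line",np.degrees(np.arctan2(d[1],d[0])).round(1),"r",np.linalg.norm(d).round(4))
E
python3 - <<'E'
from h import *
q=get_image("side"); S=lambda u,v:(230+(u+.5)/4-.5,130+(v+.5)/4-.5)
lang(q,S(228,313)); lang(q,S(266,311))
st()
E
```

```text
line 169.6 r 0.04
line 169.0 r 0.0175
t 8.95 R 0.0601 phi 148.8 yaw_y 148.7 Fr 10.6 Ft 0.5 z 0.1037 q6 -59.0 q [ -0.  23.  96.   0.  61. -59.]
```

Call:
{"fn": "drive_tool", "kwargs": {"targets": [[[0, -0.02, -0.158, -0.14, 0, 0, -1], [0, -0.015, -0.158, -0.14, 0, 0, -1], [0, -0.011, -0.158, -0.14, 0, 0, -1], [0, -0.011, -0.158, -0.14, 0, 0, -1], [0, -0.011, -0.158, -0.14, 0, 0, -1]]]}}

```text
time_s: 9.45
position: [0.4603, 0.0769, 0.1036]
tool_rot: [[-0.006, -0.988, -0.155], [0.001, -0.155, 0.988], [-1.0, 0.006, 0.002]]
ft_force: [-8.4, 0.0, 5.8]
grip_width: -0.0001
```

Run:
```python
from h import *
st()
```

```text
t 9.45 R 0.0591 phi -172.7 yaw_y -171.1 Fr 8.3 Ft -1.1 z 0.1036 q6 -104.0 q [  -5.   22.   98.    0.   60. -104.]
```

There is no slip: the line reads 169.5° against about 171° expected. I'll continue, pressing a touch harder.

Call:
{"fn": "drive_tool", "kwargs": {"targets": [[[0, -0.02, -0.158, -0.14, 0, 0, -1], [0, -0.015, -0.158, -0.14, 0, 0, -1], [0, -0.011, -0.158, -0.14, 0, 0, -1], [0, -0.011, -0.158, -0.14, 0, 0, -1]]]}}

```text
time_s: 9.85
position: [0.4741, 0.0476, 0.1036]
tool_rot: [[-0.007, -0.755, -0.656], [-0.001, -0.656, 0.755], [-1.0, 0.006, 0.004]]
ft_force: [-9.1, -5.2, 6.6]
grip_width: -0.0002
```

Run:
```python
from h import *
st()
q=get_image("side"); crop(q,(230,130,400,260),4,"s4.png")
```

```text
t 9.85 R 0.0581 phi -140.6 yaw_y -139.0 Fr 10.4 Ft -1.7 z 0.1036 q6 -139.4 q [  -8.   23.   97.   -0.   61. -139.]
```

View pics/s4.png

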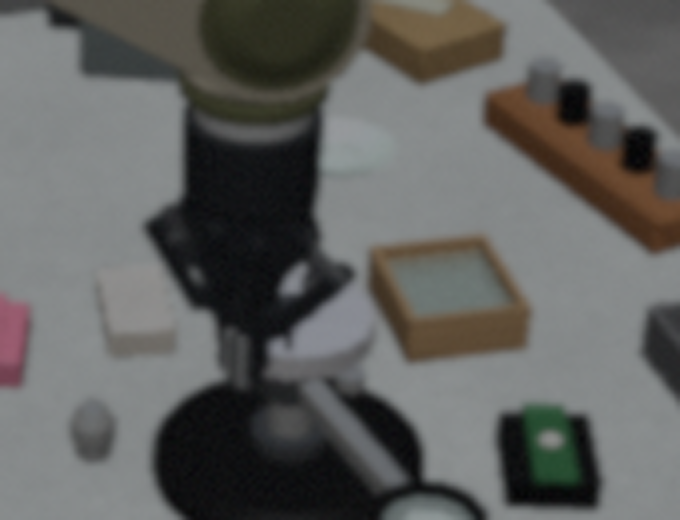

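I'll retract 20 mm and orbit back clear of the rim. The wheel stays where it is.

Call:
{"fn": "drive_tool", "kwargs": {"targets": [[[0, 0.4, 0, 0, 0, 0, -1], [0, -0.0165, 0.223, 0.148, 0, 0, -1], [0, -0.0165, 0.223, 0.148, 0, 0, -1], [0, -0.0165, 0.223, 0.148, 0, 0, -1], [0, -0.0165, 0.223, 0.148, 0, 0, -1]]]}}

```text
time_s: 10.4
position: [0.4434, 0.0761, 0.1039]
tool_rot: [[-0.001, -0.994, -0.111], [0.0, -0.111, 0.994], [-1.0, 0.001, 0.0]]
ft_force: [-0.5, 0.2, 0.6]
grip_width: 0.0001
```

Call:
{"fn": "drive_tool", "kwargs": {"targets": [[[0, -0.0165, 0.223, 0.148, 0, 0, -1], [0, -0.0165, 0.223, 0.148, 0, 0, -1], [0, -0.0165, 0.223, 0.148, 0, 0, -1], [0, -0.0165, 0.223, 0.148, 0, 0, -1], [0, -0.0165, 0.223, 0.148, 0, 0, -1]]]}}

```text
time_s: 10.9
position: [0.4573, 0.1292, 0.1039]
tool_rot: [[-0.001, -0.809, 0.588], [0.0, 0.588, 0.809], [-1.0, 0.001, -0.0]]
ft_force: [0.0, 0.4, -0.7]
grip_width: 0.0002
```

Call:
{"fn": "drive_tool", "kwargs": {"targets": [[[0, -0.0165, 0.223, 0.148, 0, 0, -1], [0, -0.0165, 0.223, 0.148, 0, 0, -1], [0, -0.0165, 0.223, 0.148, 0, 0, -1], [0, -0.0165, 0.223, 0.148, 0, 0, -1], [0, -0.0165, 0.223, 0.148, 0, 0, -1]]]}}

```text
time_s: 11.4
position: [0.5034, 0.159, 0.1038]
tool_rot: [[-0.001, -0.201, 0.98], [0.0, 0.98, 0.201], [-1.0, 0.0, -0.001]]
ft_force: [0.7, 0.7, -0.5]
grip_width: -0.0001
```

Call:
{"fn": "drive_tool", "kwargs": {"targets": [[[0, -0.0165, 0.223, 0.148, 0, 0, -1], [0, -0.0165, 0.223, 0.148, 0, 0, -1], [0, -0.0165, 0.223, 0.148, 0, 0, -1], [0, -0.0165, 0.223, 0.148, 0, 0, -1], [0, -0.0165, 0.223, 0.148, 0, 0, -1]]]}}

```text
time_s: 11.9
position: [0.5575, 0.1498, 0.1037]
tool_rot: [[-0.001, 0.512, 0.859], [0.0, 0.859, -0.512], [-1.0, -0.0, -0.001]]
ft_force: [-0.3, -0.5, 0.9]
grip_width: 0.0004
```

Call:
{"fn": "drive_tool", "kwargs": {"targets": [[[0, -0.0165, 0.223, 0.148, 0, 0, -1], [0, -0.0165, 0.223, 0.148, 0, 0, -1], [0, -0.0165, 0.223, 0.148, 0, 0, -1], [0, -0.0165, 0.223, 0.148, 0, 0, -1], [0, -0.0165, 0.223, 0.148, 0, 0, -1]]]}}

```text
time_s: 12.4
position: [0.5913, 0.1066, 0.1037]
tool_rot: [[-0.001, 0.957, 0.289], [0.0, 0.289, -0.957], [-1.0, -0.001, -0.0]]
ft_force: [-0.5, -0.7, -0.2]
grip_width: 0.0002
```

Call:
{"fn": "drive_tool", "kwargs": {"targets": [[[0, -0.0165, 0.223, 0.148, 0, 0, -1], [0, -0.0165, 0.223, 0.148, 0, 0, -1], [0, -0.0165, 0.223, 0.148, 0, 0, -1], [0, -0.0165, 0.223, 0.148, 0, 0, -1], [0, -0.0165, 0.223, 0.148, 0, 0, -1]]]}}

```text
time_s: 12.9
position: [0.5871, 0.0519, 0.1037]
tool_rot: [[-0.001, 0.902, -0.433], [0.0, -0.433, -0.902], [-1.0, -0.001, 0.0]]
ft_force: [-0.3, 0.1, 0.0]
grip_width: 0.0
```

Run:
```python
from h import *
q=get_image("side"); crop(q,(230,130,400,260),4,"s5.png")
st()
```

```text
t 12.95 R 0.0756 phi -26.6 yaw_y -26.1 Fr 0.5 Ft -1.4 z 0.1037 q6 109.5 q [ -7.  32.  79.  -0.  69. 110.]
```

View pics/s5.png

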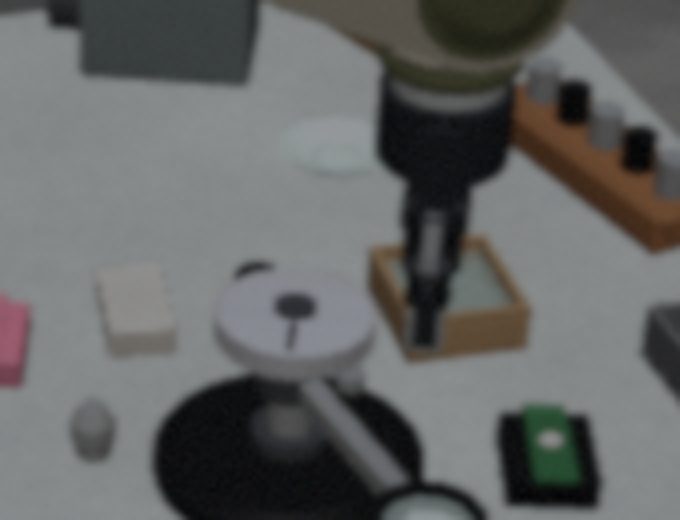

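Run:
```python
from h import *
q=get_image("side"); S=lambda u,v:(230+(u+.5)/4-.5,130+(v+.5)/4-.5)
lang(q,S(290,347)); lang(q,S(294,320))
```

```text
line -113.3 r 0.0383
line -113.3 r 0.0107
```

Call:
{"fn": "drive_tool", "kwargs": {"targets": [[[0, -0.32, 0, 0, 0, 0, -1], [0, -0.06, 0, 0, 0, 0, -1], [0, -0.02, 0, 0, 0, 0, -1], [0, 0, 0, 0, 0, 0, -1]]]}}

```text
time_s: 13.4
position: [0.5712, 0.0604, 0.1042]
tool_rot: [[0.004, 0.906, -0.423], [-0.002, -0.423, -0.906], [-1.0, 0.005, -0.0]]
ft_force: [7.8, -3.7, -3.9]
grip_width: -0.0
```

Run:
```python
from h import *
st()
```

```text
t 13.4 R 0.0575 phi -24.8 yaw_y -25.0 Fr 8.6 Ft -0.0 z 0.1042 q6 109.3 q [ -6.  31.  81.  -0.  67. 109.]
```

The line is at 246.7°, so the wheel has turned about 244° and the lens arm has not moved. Now the second stroke.

Call:
{"fn": "drive_tool", "kwargs": {"targets": [[[0, -0.011, -0.157, -0.14, 0, 0, -1], [0, -0.011, -0.157, -0.14, 0, 0, -1], [0, -0.011, -0.157, -0.14, 0, 0, -1], [0, -0.011, -0.157, -0.14, 0, 0, -1], [0, -0.011, -0.157, -0.14, 0, 0, -1]]]}}

```text
time_s: 13.9
position: [0.5755, 0.1, 0.1042]
tool_rot: [[0.006, 0.964, 0.265], [0.0, 0.265, -0.964], [-1.0, 0.006, 0.001]]
ft_force: [9.9, 2.4, -4.8]
grip_width: -0.0004
```

Call:
{"fn": "drive_tool", "kwargs": {"targets": [[[0, -0.011, -0.157, -0.14, 0, 0, -1], [0, -0.011, -0.157, -0.14, 0, 0, -1], [0, -0.011, -0.157, -0.14, 0, 0, -1], [0, -0.008, -0.158, -0.14, 0, 0, -1], [0, -0.008, -0.158, -0.14, 0, 0, -1]]]}}

```text
time_s: 14.4
position: [0.5529, 0.1337, 0.1042]
tool_rot: [[0.006, 0.566, 0.824], [0.004, 0.824, -0.566], [-1.0, 0.006, 0.002]]
ft_force: [7.4, 10.1, -4.4]
grip_width: 0.0
```

Call:
{"fn": "drive_tool", "kwargs": {"targets": [[[0, -0.008, -0.158, -0.14, 0, 0, -1], [0, -0.008, -0.158, -0.14, 0, 0, -1], [0, -0.011, -0.158, -0.14, 0, 0, -1], [0, -0.011, -0.158, -0.14, 0, 0, -1], [0, -0.011, -0.158, -0.14, 0, 0, -1]]]}}

```text
time_s: 14.9
position: [0.5134, 0.1446, 0.104]
tool_rot: [[0.001, -0.098, 0.995], [0.005, 0.995, 0.098], [-1.0, 0.005, 0.001]]
ft_force: [0.1, 13.1, 0.4]
grip_width: 0.0001
```

Call:
{"fn": "drive_tool", "kwargs": {"targets": [[[0, -0.011, -0.158, -0.14, 0, 0, -1], [0, -0.011, -0.158, -0.14, 0, 0, -1], [0, -0.011, -0.158, -0.14, 0, 0, -1], [0, -0.011, -0.158, -0.14, 0, 0, -1], [0, -0.011, -0.158, -0.14, 0, 0, -1]]]}}

```text
time_s: 15.4
position: [0.4764, 0.1272, 0.1038]
tool_rot: [[-0.004, -0.716, 0.698], [0.003, 0.698, 0.716], [-1.0, 0.005, -0.0]]
ft_force: [-6.8, 7.4, 4.5]
grip_width: 0.0
```

Run:
```python
from h import *
st()
```

```text
t 15.4 R 0.0603 phi 135.0 yaw_y 135.8 Fr 10.0 Ft -0.4 z 0.1038 q6 -44.8 q [  1.  24.  94.   0.  62. -45.]
```

Call:
{"fn": "drive_tool", "kwargs": {"targets": [[[0, -0.015, -0.158, -0.14, 0, 0, -1], [0, -0.015, -0.158, -0.14, 0, 0, -1], [0, -0.015, -0.158, -0.14, 0, 0, -1], [0, -0.013, -0.158, -0.14, 0, 0, -1], [0, -0.013, -0.158, -0.14, 0, 0, -1]]]}}

```text
time_s: 15.9
position: [0.4598, 0.0904, 0.1037]
tool_rot: [[-0.007, -0.997, 0.072], [0.001, 0.072, 0.997], [-1.0, 0.007, 0.001]]
ft_force: [-10.1, 1.9, 8.2]
grip_width: -0.0001
```

Call:
{"fn": "drive_tool", "kwargs": {"targets": [[[0, -0.015, -0.158, -0.14, 0, 0, -1], [0, -0.015, -0.158, -0.14, 0, 0, -1], [0, -0.015, -0.158, -0.14, 0, 0, -1], [0, -0.011, -0.158, -0.14, 0, 0, -1], [0, -0.011, -0.158, -0.14, 0, 0, -1]]]}}

```text
time_s: 16.4
position: [0.4709, 0.0517, 0.1036]
tool_rot: [[-0.007, -0.809, -0.588], [-0.001, -0.588, 0.809], [-1.0, 0.007, 0.003]]
ft_force: [-10.2, -6.0, 6.3]
grip_width: 0.0002
```

Run:
```python
from h import *
st()
```

```text
t 16.4 R 0.0583 phi -145.7 yaw_y -144.0 Fr 11.9 Ft -0.8 z 0.1036 q6 -133.9 q [  -8.   23.   97.   -0.   61. -134.]
```

The second stroke is done. I'll retract and orbit back.

Call:
{"fn": "drive_tool", "kwargs": {"targets": [[[0, 0.4, 0, 0, 0, 0, -1], [0, -0.0165, 0.223, 0.148, 0, 0, -1], [0, -0.0165, 0.223, 0.148, 0, 0, -1], [0, -0.0165, 0.223, 0.148, 0, 0, -1], [0, -0.0165, 0.223, 0.148, 0, 0, -1]]]}}

```text
time_s: 16.9
position: [0.4432, 0.0831, 0.104]
tool_rot: [[-0.0, -1.0, -0.023], [0.0, -0.023, 1.0], [-1.0, 0.0, 0.0]]
ft_force: [-0.4, 0.4, -0.8]
grip_width: -0.0003
```

Call:
{"fn": "drive_tool", "kwargs": {"targets": [[[0, -0.0165, 0.223, 0.148, 0, 0, -1], [0, -0.0165, 0.223, 0.148, 0, 0, -1], [0, -0.0165, 0.223, 0.148, 0, 0, -1], [0, -0.0165, 0.223, 0.148, 0, 0, -1], [0, -0.0165, 0.223, 0.148, 0, 0, -1]]]}}

```text
time_s: 17.4
position: [0.4619, 0.1348, 0.104]
tool_rot: [[-0.0, -0.754, 0.657], [0.0, 0.657, 0.754], [-1.0, 0.0, -0.0]]
ft_force: [-0.2, -0.7, -0.3]
grip_width: 0.0002
```

Call:
{"fn": "drive_tool", "kwargs": {"targets": [[[0, -0.0165, 0.223, 0.148, 0, 0, -1], [0, -0.0165, 0.223, 0.148, 0, 0, -1], [0, -0.0165, 0.223, 0.148, 0, 0, -1], [0, -0.0165, 0.223, 0.148, 0, 0, -1], [0, -0.0165, 0.223, 0.148, 0, 0, -1]]]}}

```text
time_s: 17.9
position: [0.5105, 0.1602, 0.1039]
tool_rot: [[-0.0, -0.114, 0.993], [0.0, 0.993, 0.114], [-1.0, 0.0, -0.0]]
ft_force: [-0.3, 0.8, -0.3]
grip_width: -0.0001
```

Call:
{"fn": "drive_tool", "kwargs": {"targets": [[[0, -0.0165, 0.223, 0.148, 0, 0, -1], [0, -0.0165, 0.223, 0.148, 0, 0, -1], [0, -0.0165, 0.223, 0.148, 0, 0, -1], [0, -0.0165, 0.223, 0.148, 0, 0, -1], [0, -0.0165, 0.223, 0.148, 0, 0, -1]]]}}

```text
time_s: 18.4
position: [0.5635, 0.1461, 0.1038]
tool_rot: [[-0.0, 0.585, 0.811], [0.0, 0.811, -0.585], [-1.0, -0.0, -0.001]]
ft_force: [0.9, -0.4, -0.4]
grip_width: 0.0
```

Call:
{"fn": "drive_tool", "kwargs": {"targets": [[[0, -0.0165, 0.223, 0.148, 0, 0, -1], [0, -0.0165, 0.223, 0.148, 0, 0, -1], [0, -0.0165, 0.223, 0.148, 0, 0, -1], [0, -0.0165, 0.223, 0.148, 0, 0, -1], [0, -0.0165, 0.223, 0.148, 0, 0, -1]]]}}

```text
time_s: 18.9
position: [0.5932, 0.1, 0.1037]
tool_rot: [[-0.0, 0.979, 0.204], [0.0, 0.204, -0.979], [-1.0, -0.0, -0.0]]
ft_force: [1.2, 0.3, -0.1]
grip_width: 0.0002
```

Call:
{"fn": "drive_tool", "kwargs": {"targets": [[[0, -0.0165, 0.223, 0.148, 0, 0, -1], [0, -0.0165, 0.223, 0.148, 0, 0, -1], [0, -0.0165, 0.223, 0.148, 0, 0, -1], [0, -0.0165, 0.223, 0.148, 0, 0, -1], [0, -0.0165, 0.223, 0.148, 0, 0, -1]]]}}

```text
time_s: 19.4
position: [0.5841, 0.0459, 0.1038]
tool_rot: [[-0.0, 0.86, -0.51], [0.0, -0.51, -0.86], [-1.0, -0.0, -0.0]]
ft_force: [0.6, -0.2, -0.1]
grip_width: -0.0002
```

Run:
```python
from h import *
q=get_image("side"); crop(q,(230,130,400,260),4,"s6.png")
st()
```

```text
t 19.45 R 0.0758 phi -31.7 yaw_y -31.1 Fr 1.1 Ft -1.8 z 0.1038 q6 113.9 q [ -7.  32.  79.  -0.  69. 114.]
```

View pics/s6.png

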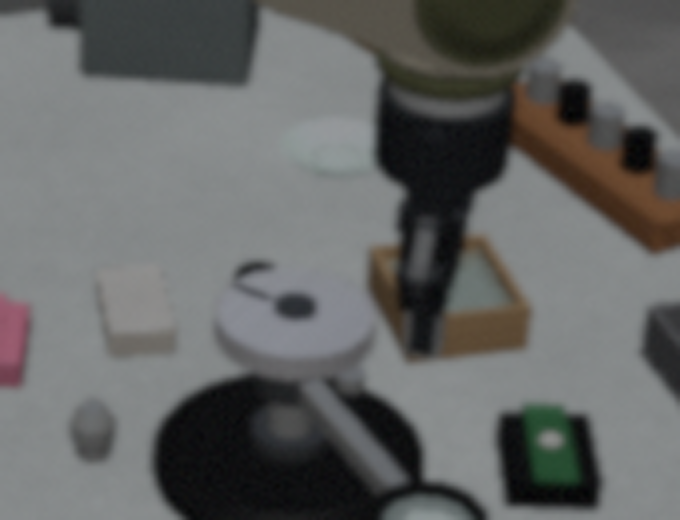

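Run:
```python
from h import *
q=get_image("side"); S=lambda u,v:(230+(u+.5)/4-.5,130+(v+.5)/4-.5)
lang(q,S(240,285)); lang(q,S(270,297))
```

```text
line 125.1 r 0.0412
line 121.7 r 0.0197
```

Call:
{"fn": "drive_tool", "kwargs": {"targets": [[[0, -0.32, 0, 0, 0, 0, -1], [0, -0.06, 0, 0, 0, 0, -1], [0, -0.025, 0, 0, 0, 0, -1], [0, 0, 0, 0, 0, 0, -1]]]}}

```text
time_s: 19.9
position: [0.5687, 0.0557, 0.1041]
tool_rot: [[0.004, 0.864, -0.503], [-0.002, -0.503, -0.864], [-1.0, 0.005, -0.001]]
ft_force: [7.7, -4.5, -4.9]
grip_width: 0.0002
```

Run:
```python
from h import *
st()
```

```text
t 19.9 R 0.0574 phi -30.1 yaw_y -30.2 Fr 9.0 Ft -0.0 z 0.1041 q6 114.0 q [ -6.  31.  82.  -0.  67. 114.]
```

The line is at about 125°, so the wheel has turned about 482° and 238° remains. The third stroke is 30 rows.

Call:
{"fn": "drive_tool", "kwargs": {"targets": [[[0, -0.011, -0.157, -0.14, 0, 0, -1], [0, -0.011, -0.157, -0.14, 0, 0, -1], [0, -0.011, -0.157, -0.14, 0, 0, -1], [0, -0.011, -0.157, -0.14, 0, 0, -1], [0, -0.011, -0.157, -0.14, 0, 0, -1]]]}}

```text
time_s: 20.4
position: [0.5766, 0.0947, 0.1041]
tool_rot: [[0.006, 0.984, 0.177], [-0.0, 0.177, -0.984], [-1.0, 0.006, 0.001]]
ft_force: [10.3, 0.7, -5.8]
grip_width: 0.0001
```

Call:
{"fn": "drive_tool", "kwargs": {"targets": [[[0, -0.011, -0.157, -0.14, 0, 0, -1], [0, -0.011, -0.157, -0.14, 0, 0, -1], [0, -0.011, -0.157, -0.14, 0, 0, -1], [0, -0.009, -0.158, -0.14, 0, 0, -1], [0, -0.009, -0.158, -0.14, 0, 0, -1]]]}}

```text
time_s: 20.9
position: [0.5573, 0.1302, 0.1041]
tool_rot: [[0.006, 0.638, 0.77], [0.003, 0.77, -0.638], [-1.0, 0.007, 0.003]]
ft_force: [9.5, 9.0, -5.1]
grip_width: -0.0001
```

Call:
{"fn": "drive_tool", "kwargs": {"targets": [[[0, -0.009, -0.158, -0.14, 0, 0, -1], [0, -0.009, -0.158, -0.14, 0, 0, -1], [0, -0.011, -0.158, -0.14, 0, 0, -1], [0, -0.011, -0.158, -0.14, 0, 0, -1], [0, -0.011, -0.158, -0.14, 0, 0, -1]]]}}

```text
time_s: 21.4
position: [0.5188, 0.1449, 0.104]
tool_rot: [[0.002, -0.008, 1.0], [0.005, 1.0, 0.008], [-1.0, 0.005, 0.002]]
ft_force: [1.5, 13.8, -1.7]
grip_width: -0.0
```

Call:
{"fn": "drive_tool", "kwargs": {"targets": [[[0, -0.011, -0.158, -0.14, 0, 0, -1], [0, -0.011, -0.158, -0.14, 0, 0, -1], [0, -0.011, -0.158, -0.14, 0, 0, -1], [0, -0.012, -0.158, -0.14, 0, 0, -1], [0, -0.012, -0.158, -0.14, 0, 0, -1]]]}}

```text
time_s: 21.9
position: [0.4801, 0.1307, 0.1038]
tool_rot: [[-0.004, -0.651, 0.759], [0.004, 0.759, 0.651], [-1.0, 0.005, -0.0]]
ft_force: [-5.7, 9.8, 3.8]
grip_width: 0.0002
```

Call:
{"fn": "drive_tool", "kwargs": {"targets": [[[0, -0.015, -0.158, -0.14, 0, 0, -1], [0, -0.015, -0.158, -0.14, 0, 0, -1], [0, -0.015, -0.158, -0.14, 0, 0, -1], [0, -0.013, -0.158, -0.14, 0, 0, -1], [0, -0.013, -0.158, -0.14, 0, 0, -1]]]}}

```text
time_s: 22.4
position: [0.4603, 0.0954, 0.1037]
tool_rot: [[-0.007, -0.987, 0.161], [0.002, 0.161, 0.987], [-1.0, 0.007, 0.001]]
ft_force: [-10.6, 3.4, 7.6]
grip_width: 0.0001
```

Call:
{"fn": "drive_tool", "kwargs": {"targets": [[[0, -0.015, -0.158, -0.14, 0, 0, -1], [0, -0.015, -0.158, -0.14, 0, 0, -1], [0, -0.015, -0.158, -0.14, 0, 0, -1], [0, -0.011, -0.158, -0.14, 0, 0, -1], [0, -0.011, -0.158, -0.14, 0, 0, -1]]]}}

```text
time_s: 22.9
position: [0.468, 0.0559, 0.1037]
tool_rot: [[-0.007, -0.859, -0.512], [-0.001, -0.512, 0.859], [-1.0, 0.006, 0.003]]
ft_force: [-9.9, -5.0, 6.5]
grip_width: 0.0002
```

Call:
{"fn": "drive_tool", "kwargs": {"targets": [[[0, 0, 0, 0, 0, 0, -1], [0, 0.2, 0, 0, 0, 0, -1], [0, 0.4, 0, 0, 0, 0, -1], [-0.8, 0.4, 0, 0, 0, 0, -1], [-0.8, 0.4, 0, 0, 0, 0, -1]]]}}

```text
time_s: 23.4
position: [0.4089, 0.0209, 0.1844]
tool_rot: [[-0.002, -0.863, -0.506], [0.001, -0.506, 0.863], [-1.0, 0.001, 0.002]]
ft_force: [1.1, 0.3, 0.2]
grip_width: 0.0002
```

Run:
```python
from h import *
q=get_image("side"); crop(q,(230,130,400,260),4,"s7.png")
p=get_image("top"); crop(p,(220,95,400,245),4,"t7.png")
st(); print(observe()["position"])
```

```text
t 23.5 R 0.1262 phi -149.4 yaw_y -149.7 Fr -0.4 Ft -0.2 z 0.188 q6 -134.1 q [ -14.   10.   99.    0.   70. -134.]
[0.41045822 0.02019047 0.18798383]
```

View pics/s7.png

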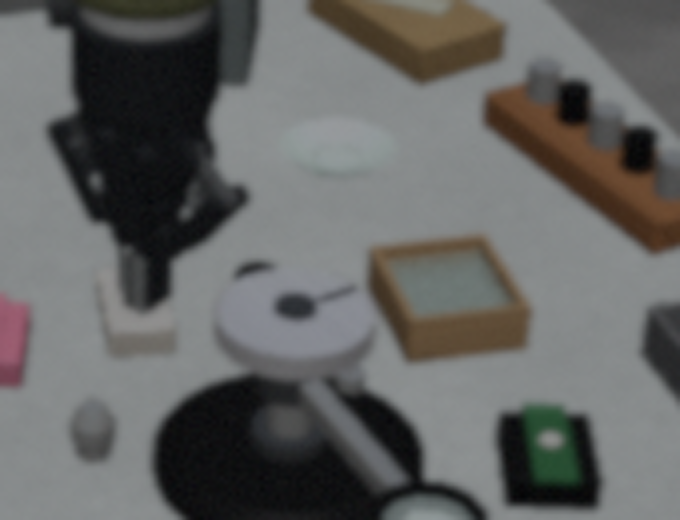

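View pics/t7.png

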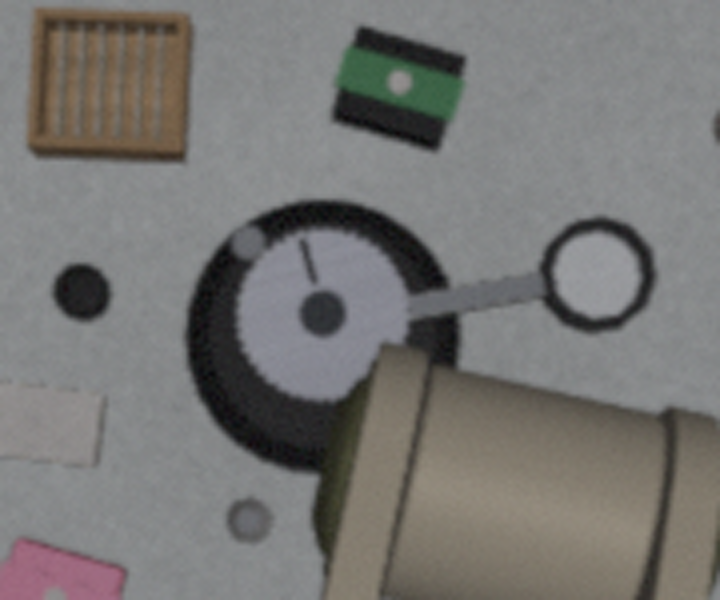

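The line is now at about 15° in the top crop, with its tip at (303,241) and the centre at (323,313). It started at 4.6°, so the wheel has turned two turns plus about 11° (about 12.8 rad), which is in the window. The lens is unmoved at crop (598,274). Next I'll put the fingertip behind the bar, on its clockwise side.

Call:
{"fn": "drive_tool", "kwargs": {"targets": [[[0, -0.545, -0.77, 0, 0, 0, -1], [0, -0.545, -0.77, 0, 0, 0, -1], [0, 0, 0, 0.124, 0, 0, -1], [0, 0, 0, 0.124, 0, 0, -1], [0, 0, 0, 0.124, 0, 0, -1]]]}}

```text
time_s: 24.0
position: [0.496, -0.0182, 0.183]
tool_rot: [[-0.001, -0.988, -0.152], [0.001, -0.152, 0.988], [-1.0, 0.001, 0.001]]
ft_force: [0.1, 0.9, 0.3]
grip_width: 0.0
```

Run:
```python
from h import *
st(); print(observe()["position"])
w=get_image("wrist"); cv2.imwrite("pics/w8.png",w["image"][:,:,::-1])
```

```text
t 24.0 R 0.1053 phi -102.6 yaw_y -171.3 Fr -0.9 Ft -0.1 z 0.183 q6 -114.5 q [ -16.   19.   87.    0.   74. -115.]
[ 0.49595328 -0.01821145  0.18304513]
```

View pics/w8.png

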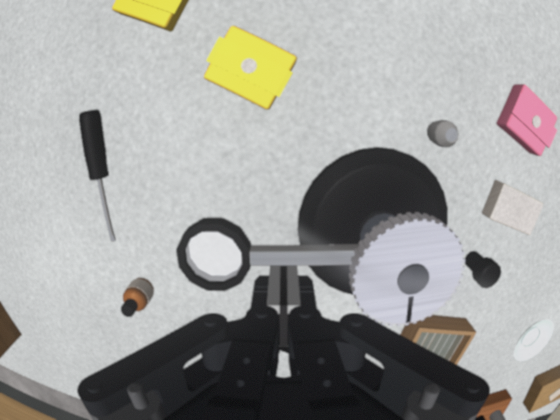

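Run:
```python
from h import *
w=get_image("wrist")
R=cv2.Rodrigues(np.array(w["rvec"],float))[0]
for X in [(.496,-.0182,.183),(.496,-.0182,.082),(.534,-.0128,.082),(.5183,.086,.12),(.5437,-.0729,.078)]:
    c=R@np.array(X)+np.array(w["tvec"]); th=np.arctan2(np.hypot(*c[:2]),c[2]); d=c[:2]/np.hypot(*c[:2])
    print(X,(w["cx"]+w["fx"]*th*d[0]).round(),(w["cy"]+w["fy"]*th*d[1]).round())
```

```text
(0.496, -0.0182, 0.183) 282.0 281.0
(0.496, -0.0182, 0.082) 283.0 216.0
(0.534, -0.0128, 0.082) 282.0 259.0
(0.5183, 0.086, 0.12) 412.0 277.0
(0.5437, -0.0729, 0.078) 212.0 257.0
```

The projection confirms the finger is about 38 mm behind the bar. I'll descend and approach it.

Call:
{"fn": "drive_tool", "kwargs": {"targets": [[[0.753, 0, 0, 0, 0, 0, -1], [0.753, 0, 0, 0, 0, 0, -1], [0.753, 0, 0, 0, 0, 0, -1], [0, -0.3, 0, 0, 0, 0, -1], [0, 0, 0, 0, 0, 0, -1]]]}}

```text
time_s: 24.6
position: [0.5114, -0.016, 0.0699]
tool_rot: [[-0.001, -0.987, -0.158], [0.0, -0.158, 0.987], [-1.0, 0.0, 0.0]]
ft_force: [0.3, 0.1, 0.3]
grip_width: -0.0003
```

Call:
{"fn": "drive_tool", "kwargs": {"targets": [[[0, -0.06, 0, 0, 0, 0, -1], [0, 0, 0, 0, 0, 0, -1]]]}}

```text
time_s: 24.8
position: [0.5138, -0.0158, 0.0715]
tool_rot: [[0.001, -0.988, -0.155], [-0.0, -0.155, 0.988], [-1.0, -0.001, -0.001]]
ft_force: [-0.6, -0.2, -0.6]
grip_width: 0.0001
```

Run:
```python
from h import *
st(); print(observe()["position"],observe()["ft_force"])
q=get_image("side"); crop(q,(230,130,400,260),4,"s9.png")
```

```text
t 24.8 R 0.1004 phi -93.0 yaw_y -171.1 Fr 0.2 Ft -0.6 z 0.0715 q6 -113.9 q [ -15.   29.   93.    0.   58. -114.]
[ 0.5137778  -0.01578831  0.07150433] [-0.6081893  -0.19386725 -0.60249073]
```

View pics/s9.png

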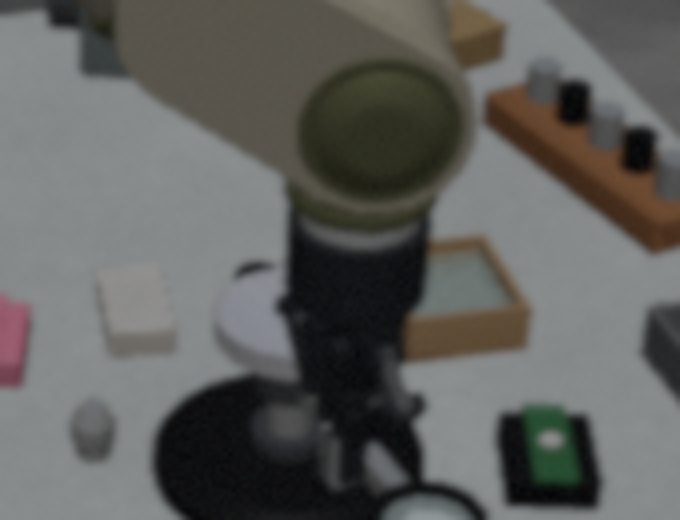

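The finger is just behind the bar at bar height. I'll sweep the arm round on an arc about the pillar.

Call:
{"fn": "drive_tool", "kwargs": {"targets": [[[0, -0.1, -0.016, -0.05, 0, 0, -1], [0, -0.1, -0.016, -0.05, 0, 0, -1], [0, -0.1, -0.016, -0.05, 0, 0, -1], [0, -0.1, -0.016, -0.05, 0, 0, -1], [0, -0.1, -0.016, -0.05, 0, 0, -1]]]}}

```text
time_s: 25.35
position: [0.5384, -0.0137, 0.0714]
tool_rot: [[0.0, -0.919, -0.395], [-0.001, -0.395, 0.919], [-1.0, 0.0, -0.001]]
ft_force: [-1.3, -1.3, 0.1]
grip_width: -0.0004
```

Call:
{"fn": "drive_tool", "kwargs": {"targets": [[[0, -0.1, -0.016, -0.05, 0, 0, -1], [0, -0.1, -0.016, -0.05, 0, 0, -1], [0, -0.1, -0.016, -0.05, 0, 0, -1], [0, -0.1, -0.016, -0.05, 0, 0, -1], [0, -0.1, -0.016, -0.05, 0, 0, -1]]]}}

```text
time_s: 25.85
position: [0.5623, -0.0053, 0.0715]
tool_rot: [[0.001, -0.792, -0.61], [-0.001, -0.61, 0.792], [-1.0, 0.0, -0.001]]
ft_force: [-0.5, -2.5, -1.0]
grip_width: 0.0002
```

Run:
```python
from h import *
st(); print(observe()["position"],observe()["ft_force"])
q=get_image("side"); crop(q,(230,130,400,260),4,"s10.png")
p=get_image("top"); crop(p,(220,95,400,245),4,"t10.png")
```

```text
t 25.85 R 0.0997 phi -64.2 yaw_y -142.4 Fr 2.0 Ft -1.5 z 0.0715 q6 -140.2 q [ -13.   32.   85.   -0.   62. -140.]
[ 0.56233172 -0.00528888  0.07146033] [-0.4872384  -2.46873587 -1.02274712]
```

View pics/s10.png

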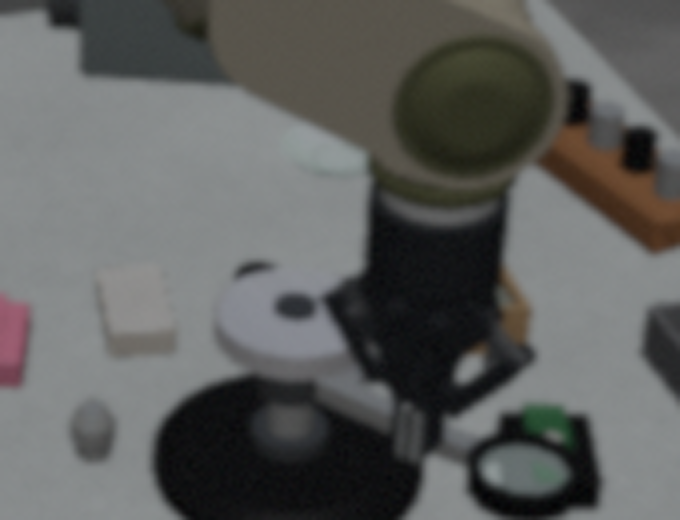

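View pics/t10.png

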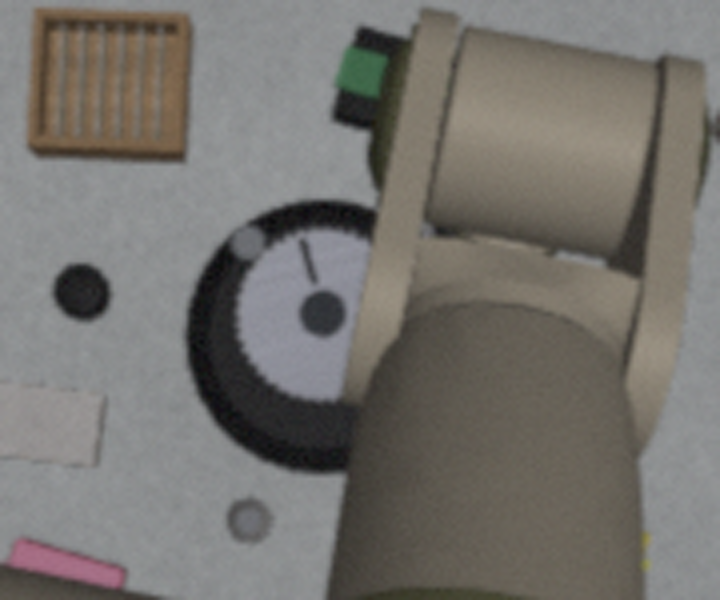

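The lens is halfway there, the wheel line is unchanged, and the forces are small. Continuing.

Call:
{"fn": "drive_tool", "kwargs": {"targets": [[[0, -0.1, -0.016, -0.05, 0, 0, -1], [0, -0.1, -0.016, -0.05, 0, 0, -1], [0, -0.1, -0.016, -0.05, 0, 0, -1], [0, -0.1, -0.016, -0.05, 0, 0, -1], [0, -0.1, -0.016, -0.05, 0, 0, -1]]]}}

```text
time_s: 26.45
position: [0.5832, 0.0089, 0.0713]
tool_rot: [[0.0, -0.618, -0.786], [-0.001, -0.786, 0.618], [-1.0, 0.0, -0.001]]
ft_force: [-0.2, -1.9, -0.2]
grip_width: 0.0002
```

Call:
{"fn": "drive_tool", "kwargs": {"targets": [[[0, -0.1, -0.016, -0.05, 0, 0, -1], [0, -0.1, -0.016, -0.05, 0, 0, -1], [0, -0.1, -0.016, -0.05, 0, 0, -1], [0, -0.1, -0.016, -0.05, 0, 0, -1], [0, 0, 0, 0, 0, 0, -1]]]}}

```text
time_s: 26.95
position: [0.5971, 0.0242, 0.0712]
tool_rot: [[0.001, -0.451, -0.893], [-0.0, -0.893, 0.451], [-1.0, -0.0, -0.001]]
ft_force: [0.2, -0.4, -0.4]
grip_width: 0.0001
```

Run:
```python
from h import *
st(); print(observe()["position"],observe()["ft_force"])
q=get_image("side"); crop(q,(250,160,420,290),4,"s11.png")
w=get_image("wrist"); cv2.imwrite("pics/w11.png",w["image"][:,:,::-1])
```

```text
t 26.95 R 0.0987 phi -37.7 yaw_y -116.8 Fr 0.4 Ft -0.2 z 0.0712 q6 -162.2 q [  -9.   35.   79.    0.   65. -162.]
[0.5971347  0.02415072 0.07120621] [ 0.23717854 -0.39210516 -0.37307588]
```

View pics/s11.png

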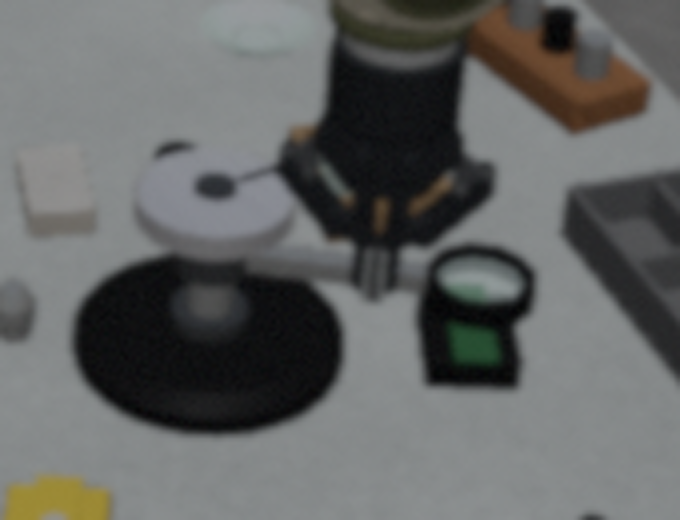

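View pics/w11.png

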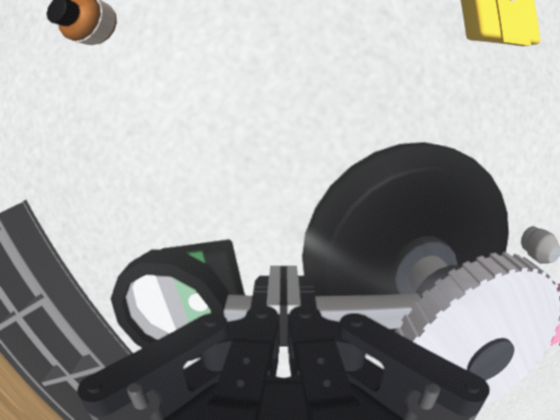

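q6 is near its limit, so I won't turn any further that way. I'll measure the lens now.

Run:
```python
from h import *
q=get_image("side"); S=lambda u,v:(250+(u+.5)/4-.5,160+(v+.5)/4-.5)
X=atz(q,S(481,282),.082); print(X)
for W in [(.519,.084),(.5183,.086)]:
    d=X[:2]-W; print(np.degrees(np.arctan2(d[1],d[0])),np.linalg.norm(d))
    d=np.array([.6712,.0352])-W; print("spec",np.degrees(np.arctan2(d[1],d[0])))
print(recognise("lens",q),[ (q["cx"])])
# expected lens centre pixels if over specimen
print(proj(q,[.6712,.0352,.082]), "crop", (proj(q,[.6712,.0352,.082])-[250,160]+.5)*4-.5)
```

```text
[0.65773008 0.00478248 0.082     ]
-29.72718986466888 0.15975433837351033
spec -17.777447964817505
-30.220645396688383 0.16135994173483206
spec -18.378721383157455
[{'at': [0.6446, 0.5395], 'p': 0.7}] [278.86437612315206]
[[369.70862243 221.87044078]] crop [[480.33448974 248.98176312]]
```

The lens is at -29.9° and needs to reach about -18.1°, another 11.8° or about 20 mm at the finger. I'll push on with the tool orientation fixed.

Call:
{"fn": "drive_tool", "kwargs": {"targets": [[[0, -0.08, 0, 0, 0, 0, -1], [0, -0.08, 0, 0, 0, 0, -1], [0, -0.08, 0, 0, 0, 0, -1], [0, -0.06, 0.005, 0, 0, 0, -1], [0, 0, 0, 0, 0, 0, -1]]]}}

```text
time_s: 27.65
position: [0.6039, 0.0381, 0.0709]
tool_rot: [[0.0, -0.45, -0.893], [0.0, -0.893, 0.45], [-1.0, -0.0, -0.0]]
ft_force: [0.0, -0.0, 0.1]
grip_width: -0.0005
```

Run:
```python
from h import *
st(); print(observe()["position"],observe()["ft_force"])
q=get_image("side"); crop(q,(250,160,420,290),4,"s12.png")
```

```text
t 27.65 R 0.0967 phi -28.7 yaw_y -116.8 Fr 0.0 Ft -0.0 z 0.0709 q6 -160.8 q [  -8.   36.   78.    0.   66. -161.]
[0.60385687 0.03806305 0.07086876] [ 0.01200957 -0.03388795  0.08034623]
```

View pics/s12.png

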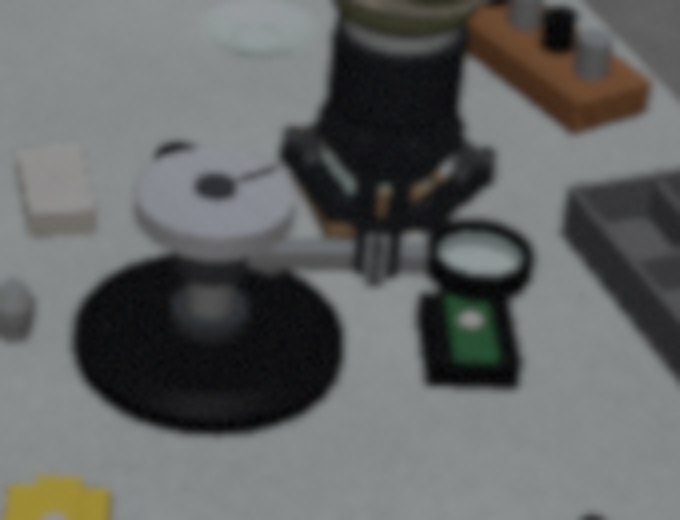

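Call:
{"fn": "drive_tool", "kwargs": {"targets": [[[0, -0.04, 0.002, 0, 0, 0, -1], [0, -0.04, 0.002, 0, 0, 0, -1], [0, 0, 0, 0, 0, 0, -1]]]}}

```text
time_s: 28.0
position: [0.6051, 0.0414, 0.0708]
tool_rot: [[-0.0, -0.451, -0.893], [0.0, -0.893, 0.451], [-1.0, 0.0, 0.001]]
ft_force: [0.1, -0.8, 0.2]
grip_width: -0.0003
```

Call:
{"fn": "drive_tool", "kwargs": {"targets": [[[0, 0.2, 0, 0, 0, 0, -1], [0, 0.8, 0, 0, 0, 0, -1], [0, 0.9, 0, 0, 0, 0, -1], [-0.9, 0, 0, 0, 0, 0, -1], [-0.9, 0, 0, 0, 0, 0, -1]]]}}

```text
time_s: 28.5
position: [0.5653, -0.0268, 0.1607]
tool_rot: [[-0.008, -0.476, -0.88], [-0.023, -0.879, 0.476], [-1.0, 0.024, -0.004]]
ft_force: [0.6, 0.8, -0.2]
grip_width: 0.0003
```

Call:
{"fn": "drive_tool", "kwargs": {"targets": [[[0, 0.9, 0, 0, 0, 0, -1], [0, 0.9, 0, 0, 0, 0, -1], [0, 0.9, 0, 0, 0, 0, -1], [0, 0.9, 0, 0, 0, 0, -1], [0, 0, 0, 0, 0, 0, -1]]]}}

```text
time_s: 29.0
position: [0.4942, -0.1088, 0.1612]
tool_rot: [[-0.03, -0.571, -0.82], [-0.109, -0.814, 0.571], [-0.994, 0.107, -0.038]]
ft_force: [0.4, 0.6, -0.1]
grip_width: 0.0001
```

Run:
```python
from h import *
st(); print(observe()["position"],observe()["ft_force"])
q=get_image("side"); crop(q,(250,160,420,290),4,"s13.png")
p=get_image("top"); crop(p,(220,95,400,245),4,"t13.png")
```

```text
t 29.0 R 0.1949 phi -97.3 yaw_y -125.1 Fr -0.6 Ft 0.3 z 0.1612 q6 -165.3 q [ -23.   22.   88.   -7.   70. -165.]
[ 0.49415414 -0.10884984  0.16122829] [ 0.38882683  0.60101593 -0.09947228]
```

View pics/s13.png

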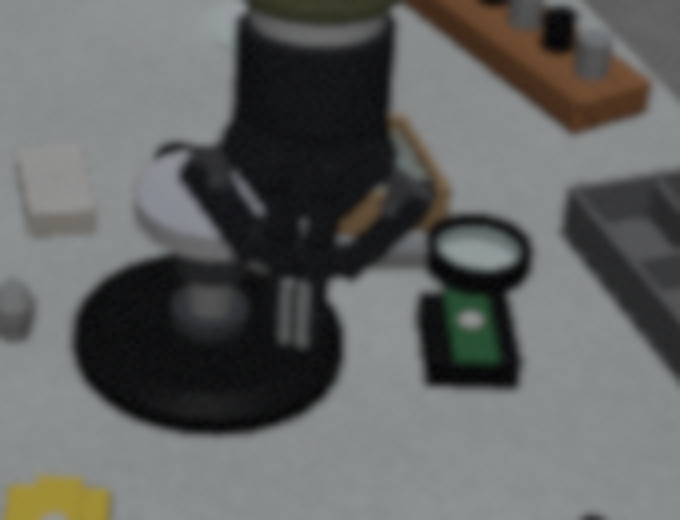

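View pics/t13.png

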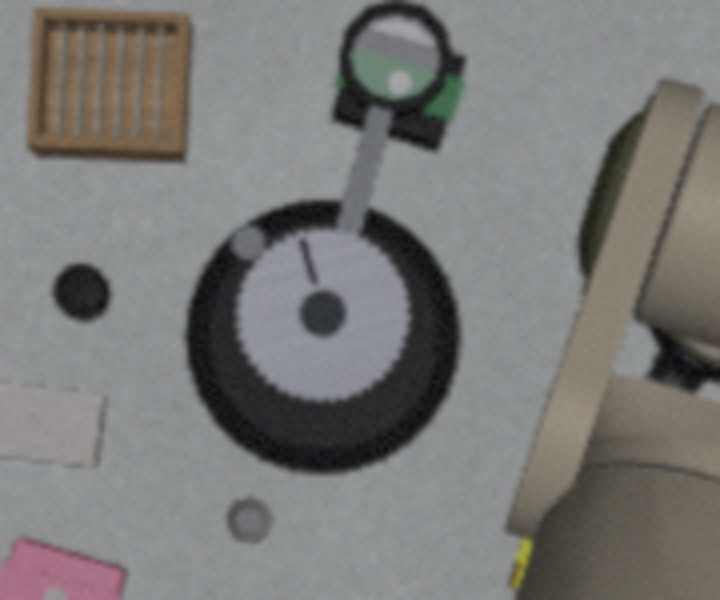

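q6 has drifted to its limit because q1 turned, so I'll back it off at once and then measure.

Call:
{"fn": "drive_tool", "kwargs": {"targets": [[[0, 0, 0, 0.14, 0, 0, -1], [0, 0, 0, 0.14, 0, 0, -1], [0, 0, 0, 0, 0, 0, -1]]]}}

```text
time_s: 29.4
position: [0.4964, -0.1069, 0.1609]
tool_rot: [[-0.029, -0.773, -0.633], [-0.108, -0.627, 0.771], [-0.994, 0.091, -0.065]]
ft_force: [-0.7, 0.1, 0.3]
grip_width: -0.0001
```

Run:
```python
from h import *
print(observe()["q"],observe()["position"])
p=get_image("top");q=get_image("side")
T=lambda u,v:(220+(u+.5)/4-.5,95+(v+.5)/4-.5); S=lambda u,v:(250+(u+.5)/4-.5,160+(v+.5)/4-.5)
Xt=atz(p,T(396,58),.082); Xs=atz(q,S(480,250),.082)
sp=np.array([.6713,.0352]); print(Xt,np.linalg.norm(Xt[:2]-sp),Xs,np.linalg.norm(Xs[:2]-sp))
# silhouette fit of dark ring in top picture
g=cv2.cvtColor(p["image"],cv2.COLOR_RGB2GRAY)
print([ (n,[(round(d["p"],2),(np.array(d["at"])*[560,420]).round(1)) for d in recognise(n,p)[:2]]) for n in ("lens","specimen","wheel_line")])
print("pred px",proj(p,[*sp,.082]),proj(q,[*sp,.082]))
lang(p,T(303,241))
```

```text
[ -22.22957188   21.70722947   87.42883806   -6.79146066   70.1886937
 -149.18545323] [ 0.49635636 -0.10687276  0.1609307 ]
[0.67093886 0.04010889 0.082     ] 0.004922154883826676 [0.6705702  0.03429795 0.082     ] 0.001160303836499148
[('lens', [(0.62, array([317.3, 112.3]))]), ('specimen', [(0.6, array([234.1, 241.7])), (0.58, array([325.8, 124.3]))]), ('wheel_line', [(0.68, array([295.2, 172.1]))])]
pred px [[320.75658524 108.92077665]] [[369.74699491 221.86396676]]
line 15.2 r 0.0419
```

The wheel line reads 15.2°, so the wheel is still at two turns plus about 11°. The lens centre is 4.9 mm (top) or 1.2 mm (side) from the specimen, inside the 12 mm allowed. The robot is clear and at rest. One last look at the whole scene, then I'll hand in.

Run:
```python
from h import *
p=get_image("top"); cv2.imwrite("pics/topend.png",p["image"][:,:,::-1])
```

```text
(no output)
```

View pics/topend.png

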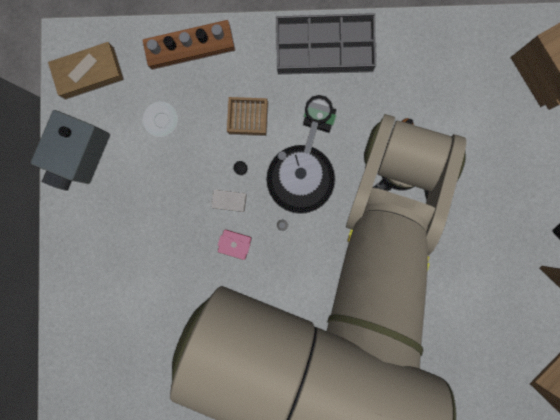

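The lens at (319,109) sits over the black stage at (319,116), with parallax. The visible loose things are where they started, and the robot is touching nothing. Handing in.

```bash
python3 -c "
from rig import *
print(close_job()); print(observe()['time_s'])"
```

```text
the job is handed in; nothing more can be done
None
the job is handed in; nothing more can be done
```

I rolled the lock wheel two turns anticlockwise, pushed the lens arm round until the lens was over the specimen on the black stage, and handed the job in at about 29.6 s. The hand-in gives no verdict, so the figures below are from my own last checks.

- **Wheel:** it took three strokes of about 240° each with the closed fingertip against the rim, at about 8–16 N. The line read about 4° at the start and 15° at the end. That is two turns plus about 11°, or about 12.8 rad, inside 11.7–13.7.
- **Lens:** the arm stayed where it was until the wheel was done, then the fingertip swung it about 63°. At the end the lens was 4.9 mm from the specimen by the top camera and 1.2 mm by the side camera. The two disagree by about 4–6 mm, but both are well inside 12 mm.
- **Loose things:** every one that shows in the last picture is where it started. The robot hid the oil bottle and the screwdriver from the top camera at the end. The fingertip never came below 70 mm, higher than any of the loose things.
- **At the end:** the robot was clear of everything, at rest, with no contact force.
- **Joint 6 at its limit:** while I was backing away, joint 6 ran up against its range limit (it read -165.3°, the limit is -165.26°). I turned it back straight away and saw no fault, but I can't rule out that it counted as passing the range.

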